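# Lay a plate in the wash tray and open the degreaser's safety cap

## Robot

A 6-joint arm with a two-finger parallel gripper is mounted at the origin on the work surface. World frame = base frame: x ahead of the robot, y to its left, z up, the work surface at z = 0. Lengths are in mm, angles in degrees, forces in N, time in s.
With the tool pointing down it reaches from about 300 to 850 mm from the base axis. Payload 4.2 kg.
Tool frame: the origin (TCP) lies at the very end of the fingers, on their centre line; the grasp point (between the pads) lies 19 mm behind it (env.grasp_offset is the distance from the TCP to the grasp point, in mm); z points along the fingers, y is the line along which they close (so a half turn about z gives the same grasp; the last joint's range is limited). The gripper opens to 91 mm and grips with 3 to 60 N. Pads are 32 mm wide; open, the fingers measure 118 mm over their backs; the gripper's body (76 mm by 178 mm) begins 60 mm behind the grasp point.
Start: joints at [66.177, 18.312, 89.639, -0, 72.044, -1.146], TCP at [221.693, 530.561, 213.976] pointing down, gripper open.
Joint ranges: [-177.97, 177.97], [-48.28, 115.42], [12.27, 149.76], [-77.06, 257.06], [2.81, 150.46], [-146.56, 146.56]. Speed limits (degrees/s): [147.25, 147.25, 180, 180, 180, 180].

## Interface

Orientations are given as [roll, pitch, yaw] about the fixed x, y, z axes, in that order (R = Rz(yaw) Ry(pitch) Rx(roll)).
In Python, from workcell import env gives the robot as it stands. The module is installed in compiled form; this text tells all that it offers.
- The arm moves only by the tool send_rows, never from a script. Its argument "motion" is a list of rows, each an object of numbers: "tx", "ty", "tz": the shift along the tool's x, y, z in units of 500 mm (1.0 is 500 mm); "rx", "ry", "rz": the turn, a rotation vector about the tool's x, y, z in units of 30 degrees (1.0 is 30 degrees); "gripper": the closure, from -1 (fully open) to 1 (shut). In form: [{"tx": .., "ty": .., "tz": .., "rx": .., "ry": .., "rz": .., "gripper": ..}, ...]. A call has 1 to 12 rows; each row shifts and turns the commanded pose from where the row before left it, along the tool's axes as they then stand; what a row does not reach is not made up. A row lasts 1/8 s, in which the tool goes at most 62.5 mm and 10.7 degrees, less where a joint would pass 70% of its speed; a pose out of reach is approached as far as the arm can. A call with a number of a shift or a turn outside -1 to 1 is refused whole. A call with a gripper value outside its range is refused whole. The fingers move at their own pace and stop on an object; "grip_force" is the grip in N (left out, the last holds). Time passes only in rows, so rows that do not move let the fingers close. It gives the time, the measured TCP pose, the force, the opening and the grip force at its end, in the units of the state.
- env.state(): the state, without advancing time (a new reading comes with each control period).
- env.grab_frame(name): name is "side" or "top" or "wrist"; returns a dict with "frame" (420x560x3 uint8, red, green, blue), "vertical_fov" (degrees; the focal length in pixels is half the picture's height over the tangent of half this angle, whatever the lens; pixels are square), "cx", "cy" (the principal point, pixels), "k1" (the pictures are not rectified: a ray, as slopes to the right and down, at radius r is drawn at 1 + k1 r^2 times it, then the intrinsics apply), "rvec" (rotation vector, rad) and "tvec" (3), from world to camera coordinates, as OpenCV has them; the wrist camera has in their place "T_tool_cam" (4x4, takes a point from camera to tool coordinates, whose origin is the TCP and whose axes are the flange's). Camera axes: x right, y down, z forward; pixel columns grow to the right and rows downward; lengths in mm; the calibration is good to about 2 mm. A picture is of the moment at which its call begins: read the wrist's pose just before it. There is no depth.
- env.job_done(): hands the job in; it is judged then, once.
The state is a dict: "time_s": time; "qpos": joint angles; "qvel": joint speeds; "effort": joint torques, N m; "ee_pos": TCP position; "ee_rot": TCP orientation; "force": force on the tool from outside, world axes, zero at the start; "torque": the same for the moment, N m; "gripper_width": finger opening in mm; "gripper_force": force on a finger pad.
Only numpy, scipy, OpenCV 4.12 (cv2) and the standard library are available. Lean on these libraries where they do the work, as an engineer would, in place of code of your own. Each camera call takes 0.05 s, during which the arm holds its last target. There are 200 camera calls.

## Task

One aluminium plate is to be degreased: take just the top plate off the stack and lay it flat in the steel wash tray, setting it down rather than dropping it and leaving the other plates stacked. Then open the degreaser bottle in the holder: push its safety cap down, twist it anticlockwise until it is free, and lift it off. Finish while still holding the cap in the gripper, level and straight over the open bottle, about 5 to 10 cm above its neck; leave the other things on the bench where they are.

Things in the scene. Friction and masses are not known exactly. Their poses are not given: they have to be found in the camera images.
- bottle: Square white plastic degreaser bottle, 80 x 80 mm, 140 mm high, in a dark steel holder (base 112 x 112 mm, band 70 mm high); one rigid piece fixed to the bench. Shoulder rises to 156 mm, then a round neck of 27 mm diameter with rim 190 mm above the bench. Origin on the bench on the bottle's axis, z up.
- bottle_mouth (a point): Centre of the neck's rim, 190 mm above the bench, z up. Under the cap the neck has three locking tabs: the cap must go down at least 4.5 mm (6 is safe) and, kept down, turn anticlockwise seen from above by about 60 degrees (1.05 rad): free from 44 to 78 degrees, where it meets a stop; then it lifts straight off. It does not turn clockwise.
- cap: Push-and-turn safety cap on the bottle: ribbed round black plastic, 50 mm diameter, 33 mm high, 55 g, closed on top. Origin at the centre of its underside, z up; on the bottle its underside is 171 mm and its top 204 mm above the bench. A spring disc inside (it stays in the cap) resists pushing down: about 4 N to start, 7 N at 4.5 mm, 8.5 N at the full travel of 7 mm.
- plate3: The top plate of the stack, the one to be washed: a flat aluminium plate 100 x 50 x 10 mm (x, y, z) with drilled holes, 130 g, its upper face about 52 mm above the bench at the start. Origin at the centre of its underside, x along its length. It lies loose on the next plate; their edges are up to some 8 mm out of line.
- plate2: The second plate of the stack, same as the top one, underside 32 mm above the bench; stays where it is.
- plate1: The third plate of the stack, same size, underside 22 mm above the bench; stays where it is.
- plate0: The lowest plate of the stack, same size, underside 12 mm above the bench; stays where it is.
- board: Plywood board under the stack, 160 x 110 x 12 mm (x, y, z), fixed to the bench. Origin at the centre of its underside, x along its length, about parallel to the plates' length.
- tray: The wash tray: an open shallow stainless steel tray, 220 x 170 mm outside (x, y), rim 28 mm (rolled edge 31 mm) above the bench, walls and floor 3 mm thick, so its floor lies 3 mm above the bench; empty, fixed to the bench. Origin at the centre of its underside, x along its length.
- collet: Bystander: steel lathe collet standing on the bench, 28 mm diameter, 40 mm high. Origin at its underside.
- chuck_key: Bystander: dark steel T-handled chuck key lying flat, 72 x 44 mm, 12 mm high. Origin at its underside.
- brush: Bystander: parts brush lying flat, 170 mm long. Origin at its middle.
- oil_bottle: Bystander: round white oil bottle with a small black screw cap, 56 mm diameter, 150 mm high, standing loose. Origin at its underside.
- chuck: Bystander: steel three-jaw lathe chuck, 80 mm diameter, 57 mm high, jaws up. Origin at its underside.
- spanner: Bystander: steel spanner lying flat, 160 mm long. Origin at its middle.
- v_block: Bystander: dark steel vee block, 50 x 40 x 34 mm. Origin at its underside.
Things that resemble listed ones, but are neither listed nor needed, are in the scene too. What is shaped like the plate3 but brown is not meant.

How it is judged:
By the outcome, as a careful person would: the job done as asked, in the order asked, and still so for the second after the job is handed in, while the arm keeps its last pose, push and grip.
It also fails if it takes over 54 s, if anything falls off the work surface, if the arm or the gripper's body presses on something with over 40 N, if the wrist force passes 120 N, or if a joint passes its speed limit or range.

## Working session

There is one attempt and no reset: what is moved stays moved. The work goes in short steps, Python scripts to look and compute and a tool call to move; the robot and the scene stay as the last step left them, time stands still between calls to the robot, and variables do not carry over. Pictures are saved under pics/ and viewed, at most 10 in all, crops included, and the job is handed in when it is done.

Besides the shell and the picture viewer there is one more tool, called as name(argument=value, ...) on one line, values as JSON. send_rows: Moves the arm, as the interface text tells. Shifts and turns lie within -1 to 1; 1 stands for 500 mm of shift or 30 degrees of turn. Its arguments: {"type":"object","properties":{"motion":{"type":"array"},"grip_force":{"type":"number"}},"required":["motion"]}

```bash
mkdir -p pics; cat > h.py <<'E'
import numpy as np, cv2
from workcell import env
from scipy.spatial.transform import Rotation as R
def grab(name):
    s=env.state(); g=env.grab_frame(name); g['s']=s; g['name']=name
    return g
def cam(g):
    f=210/np.tan(np.radians(g['vertical_fov'])/2)
    if 'rvec' in g:
        Rc=R.from_rotvec(np.ravel(g['rvec'])).as_matrix(); t=np.ravel(g['tvec'])
        return f,Rc.T,-Rc.T@t
    s=g['s']; T=np.array(g['T_tool_cam'])
    Rt=R.from_euler('xyz',s['ee_rot'],degrees=True).as_matrix()
    return f,Rt@T[:3,:3],Rt@T[:3,3]+np.array(s['ee_pos'])
def ray(g,u,v):
    f,Rw,c=cam(g); d=np.array([(u-g['cx'])/f,(v-g['cy'])/f]); x=d.copy()
    for _ in range(20): x=d/(1+g['k1']*(x@x))
    return c,Rw@np.array([x[0],x[1],1])
def onplane(g,u,v,z):
    c,d=ray(g,u,v); return c+d*(z-c[2])/d[2]
def proj(g,p):
    f,Rw,c=cam(g); q=Rw.T@(np.array(p)-c); x=q[:2]/q[2]; x=x*(1+g['k1']*(x@x))
    return x*f+[g['cx'],g['cy']]
def save(g,fn,crop=None,k=1):
    im=cv2.cvtColor(g['frame'],cv2.COLOR_RGB2BGR)
    if crop: u0,v0,u1,v1=crop; im=im[v0:v1,u0:u1]
    cv2.imwrite('pics/'+fn,cv2.resize(im,None,fx=k,fy=k,interpolation=cv2.INTER_CUBIC))
E
python3 - <<'E'
from h import *
import pickle
for n in('top','side','wrist'):
    g=grab(n); save(g,n+'0.png'); pickle.dump(g,open(n+'0.pkl','wb'))
    print(n,cam(g)[0],cam(g)[2],g['k1'])
print(env.state(), env.grasp_offset)
E
```

```text
top 529.1099172818771 [ 419.11830022   46.87503205 1779.06263886] -0.03677187890257564
side 398.6103124402256 [ 419.65666096 -764.23661241  805.27766524] 0.031213774416541933
wrist 332.4555090544434 [147.04910705 561.62263602 383.96699773] -0.0400012963384407
{'time_s': 0.15, 'qpos': array([ 6.61778771e+01,  1.83432907e+01,  8.96889055e+01, -4.28587976e-05,
        7.20435718e+01, -1.14640958e+00]), 'qvel': array([-0.05898985, -0.11897098, -0.06721459,  0.04225912,  0.09019049,
        0.08586837]), 'effort': array([ 3.41133909e-04, -4.12773013e+01, -2.32156760e+01,  7.26128742e-02,
        4.32988198e-02, -9.30409738e-05]), 'ee_pos': array([221.52725693, 530.21664649, 213.32256363]), 'ee_rot': array([-1.79924246e+02, -1.47516706e-03,  1.57324299e+02]), 'force': array([ 0.0058136 ,  0.93434217, -0.44895894]), 'torque': array([ 0.00342334, -0.00406119, -0.05113121]), 'gripper_force': 0.0, 'gripper_width': 91.10788124445112} 18.8
```

View pics/top0.png

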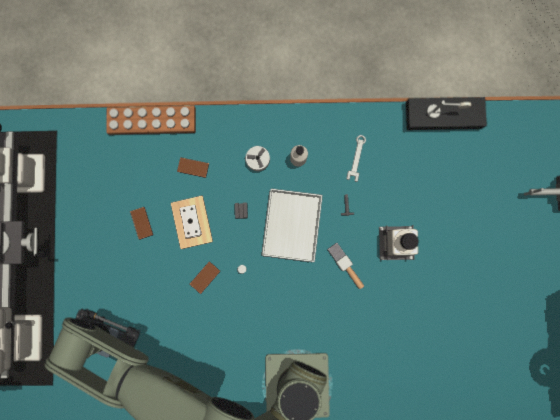

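View pics/side0.png

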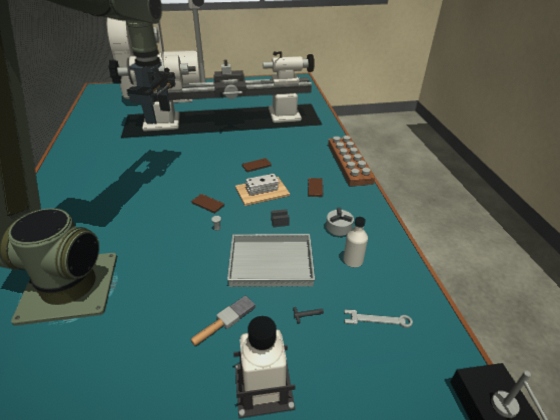

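The top view shows the plate stack at (190,221) on its plywood board, the tray at (293,226), and the black cap at (409,241) on the holder. The plate candidates are the bright aluminium one at (190,221) and the brown ones at (193,168), (142,223) and (205,278). Only the bright one is aluminium and lies on the board. The side view shows the cap at (262,331) and the stack at (263,184).

```bash
python3 - <<'E'
from h import *
import pickle
t=pickle.load(open('top0.pkl','rb')); s=pickle.load(open('side0.pkl','rb'))
def blob(g,box,fn):
    u0,v0,u1,v1=box; im=g['frame'][v0:v1,u0:u1]
    m=fn(im.astype(int)).astype(np.uint8)
    cs,_=cv2.findContours(m,cv2.RETR_EXTERNAL,cv2.CHAIN_APPROX_NONE)
    c=max(cs,key=cv2.contourArea)+np.array([u0,v0]); return c
def rect(g,c,z):
    p=np.array([onplane(g,*q[0],z)[:2] for q in c],np.float32); return cv2.minAreaRect(p)
white=lambda i:(i.min(2)>165)
c=blob(t,(165,190,215,255),lambda i:(i.min(2)>150)&(i.max(2)-i.min(2)<40)); print('plate',rect(t,c,52))
c=blob(t,(165,190,218,255),lambda i:(i[...,0]>i[...,2]*0.95)&(i[...,0]>100)); print('board+',rect(t,c,12))
c=blob(t,(255,180,330,270),lambda i:(i[...,0]>90)); print('tray',rect(t,c,29))
cb=blob(t,(395,228,420,256),lambda i:i.max(2)<55); (x,y),r=cv2.minEnclosingCircle(cb); print('cap px',x,y,r)
print('cap top', onplane(t,x,y,204),'ring', cv2.boundingRect(cb), cv2.contourArea(cb))
cs_=blob(s,(240,310,285,352),lambda i:i.max(2)<60); b=cv2.boundingRect(cs_); print('side cap',b)
u=b[0]+b[2]/2-.5; v=b[1]+b[3]/2-.5
a,d=ray(t,x,y); e,f=ray(s,u,v)
k=np.linalg.lstsq(np.c_[d,-f],e-a,rcond=None)[0]; print('tri',a+d*k[0],e+f*k[1])
save(t,'crop1.png',(120,150,340,300),3)
E
```

```text
plate ((544.5897216796875, 340.68536376953125), (102.16143798828125, 52.005149841308594), 10.56003475189209)
board+ ((545.3232421875, 344.0456848144531), (161.40626525878906, 112.35165405273438), 11.962475776672363)
tray ((528.2061157226562, 6.953453063964844), (178.7872314453125, 228.5243377685547), 81.75175476074219)
cap px 408.70001220703125 241.0 8.360112190246582
cap top [ 461.67618002 -335.67513878  204.        ] ring (401, 234, 17, 15) 172.5
side cap (248, 316, 28, 34)
tri [ 462.18328186 -340.23344606  185.23221464] [ 460.57386742 -340.16577937  185.17229374]
```

View pics/crop1.png

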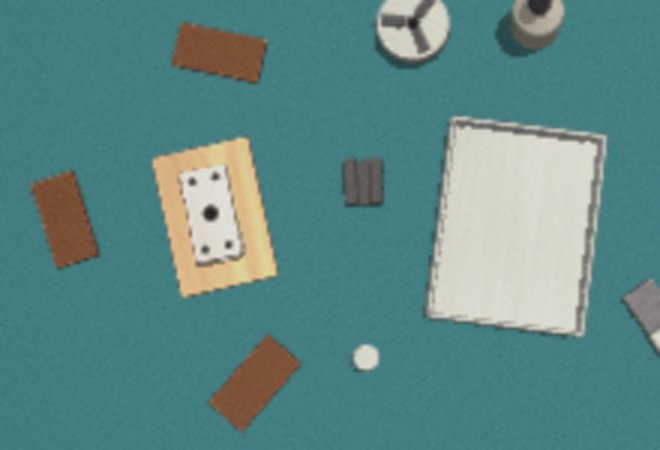

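The crop confirms the bright drilled plate on the plywood, at crop (211,213), as the one meant. The brown plates at (220,52), (65,220) and (255,383) are ruled out. I'll move over it first and check it with the wrist camera.

```bash
cat >> h.py <<'E'
def go(p,yaw):
    "turn first, then shift along tool axes (tool down): print totals in units"
    s=env.state(); e=np.array(s['ee_pos']); rt=s['ee_rot']
    dy=(yaw-rt[2]+180)%360-180
    Rt=R.from_euler('xyz',[180,0,yaw],degrees=True).as_matrix()
    d=Rt.T@(np.array(p)-e)
    print('t',round(s['time_s'],2),'ee',np.round(e,1),np.round(rt,2),'rz',round(-dy/30,3),'deg',round(-dy,2),'txyz',np.round(d/500,4),'mm',np.round(d,1),'q',np.round(s['qpos'],0),'F',np.round(s['force'],1),'w',round(s['gripper_width'],1))
E
python3 -c "
from h import *
go([544.6,340.7,200],190.56)"
```

```text
t 0.15 ee [221.5 530.2 213.3] [-179.92   -0.    157.32] rz -1.108 deg -33.24 txyz [-0.5657 -0.491   0.0266] mm [-282.9 -245.5   13.3] q [66. 18. 90. -0. 72. -1.] F [ 0.   0.9 -0.4] w 91.1
```

send_rows(motion=[{"rz":-0.277},{"rz":-0.277},{"rz":-0.277},{"rz":-0.277},{"tx":-0.08,"ty":-0.07,"tz":0.004},{"tx":-0.08,"ty":-0.07,"tz":0.004},{"tx":-0.08,"ty":-0.07,"tz":0.004},{"tx":-0.08,"ty":-0.07,"tz":0.004},{"tx":-0.08,"ty":-0.07,"tz":0.004},{"tx":-0.08,"ty":-0.07,"tz":0.004},{"tx":-0.085,"ty":-0.07,"tz":0.003},{"tx":0}])

```text
invalid input at $.motion[0]: expected keys tx, ty, tz, rx, ry, rz, gripper
```

```bash
python3 - <<'E'
from h import *
go([544.6,340.7,200],190.56)
g=grab('wrist'); save(g,'w1.png')
import pickle; pickle.dump(g,open('w1.pkl','wb'))
print(proj(g,[544.6,340.7,52]))
E
```

```text
t 0.15 ee [221.5 530.2 213.3] [-179.92   -0.    157.32] rz -1.108 deg -33.24 txyz [-0.5657 -0.491   0.0266] mm [-282.9 -245.5   13.3] q [66. 18. 90. -0. 72. -1.] F [ 0.   0.9 -0.4] w 91.1
[241.40983538 465.56575232]
```

View pics/w1.png

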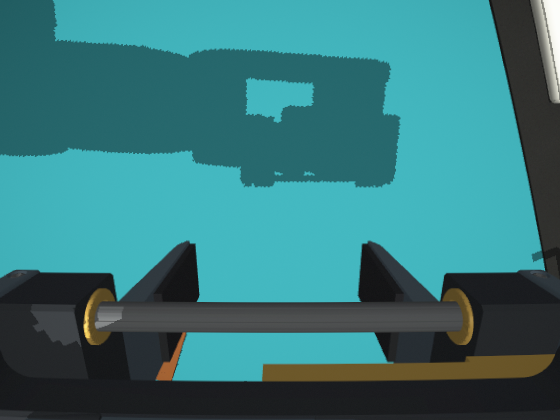

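The call was refused because every key is required, so this picture only shows the bench from the start pose, with the finger tips at rows 240–380.

send_rows(motion=[{"tx":0,"ty":0,"tz":0,"rx":0,"ry":0,"rz":-0.277,"gripper":-1},{"tx":0,"ty":0,"tz":0,"rx":0,"ry":0,"rz":-0.277,"gripper":-1},{"tx":0,"ty":0,"tz":0,"rx":0,"ry":0,"rz":-0.277,"gripper":-1},{"tx":0,"ty":0,"tz":0,"rx":0,"ry":0,"rz":-0.277,"gripper":-1},{"tx":-0.08,"ty":-0.07,"tz":0.004,"rx":0,"ry":0,"rz":0,"gripper":-1},{"tx":-0.08,"ty":-0.07,"tz":0.004,"rx":0,"ry":0,"rz":0,"gripper":-1},{"tx":-0.08,"ty":-0.07,"tz":0.004,"rx":0,"ry":0,"rz":0,"gripper":-1},{"tx":-0.08,"ty":-0.07,"tz":0.004,"rx":0,"ry":0,"rz":0,"gripper":-1},{"tx":-0.08,"ty":-0.07,"tz":0.004,"rx":0,"ry":0,"rz":0,"gripper":-1},{"tx":-0.08,"ty":-0.07,"tz":0.004,"rx":0,"ry":0,"rz":0,"gripper":-1},{"tx":-0.085,"ty":-0.07,"tz":0.003,"rx":0,"ry":0,"rz":0,"gripper":-1},{"tx":0,"ty":0,"tz":0,"rx":0,"ry":0,"rz":0,"gripper":-1}])

```text
time_s: 1.7
ee_pos: [547.1, 339.1, 199.4]
ee_rot: [-179.9, -0.0, -169.7]
force: [-0.3, -0.1, 0.5]
gripper_width: 91.1
gripper_force: 0.0
```

```bash
python3 - <<'E'
from h import *
go([544.6,340.7,200],190.56)
g=grab('wrist'); save(g,'w2.png')
import pickle; pickle.dump(g,open('w2.pkl','wb'))
print(proj(g,[544.6,340.7,52]))
E
```

```text
t 1.7 ee [547.1 339.1 199.4] [-1.7995e+02 -1.0000e-02 -1.6970e+02] rz -0.009 deg -0.26 txyz [ 0.0044  0.004  -0.0011] mm [ 2.2  2.  -0.6] q [ 31.  25.  81.  -0.  74. -69.] F [-0.3 -0.1  0.5] w 91.1
[279.78961861 203.657087  ]
```

View pics/w2.png

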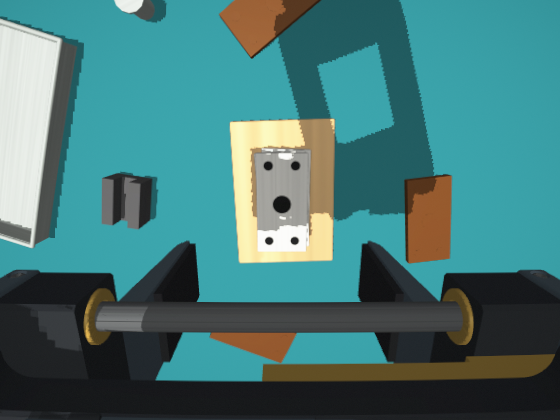

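The wrist view shows the plate under the gripper, with its centre hole at (282,204) and corner holes at about (268,166), (296,166), (269,241) and (294,241).

```bash
python3 - <<'E'
from h import *
import pickle
g=pickle.load(open('w2.pkl','rb'))
im=g['frame'].astype(int)
m=(im.max(2)<60).astype(np.uint8)[145:255,250:315]
n,l,st,ce=cv2.connectedComponentsWithStats(m)
for i in range(1,n):
    if 20<st[i,4]<600:
        u,v=ce[i]+[250,145]; print(st[i,4],np.round([u,v],1),np.round(onplane(g,u,v,52),1))
go([544.6,340.7,44.5],190.56)
E
```

```text
53 [267.6 165.5] [509.9 322.5  52. ]
54 [294.9 165.4] [505.1 348.1  52. ]
224 [281.3 204.1] [544.8 342.2  52. ]
33 [268.6 240.5] [584.6 336.5  52. ]
35 [294.2 240.4] [579.8 362.1  52. ]
t 1.75 ee [545.2 340.4 199.6] [-1.7999e+02 -8.0000e-02 -1.6961e+02] rz -0.006 deg -0.17 txyz [0.0011 0.0009 0.3102] mm [  0.6   0.4 155.1] q [ 31.  25.  81.   0.  74. -69.] F [-1.1  0.4  0.2] w 91.4
```

send_rows(motion=[{"tx":0,"ty":0.003,"tz":0.07,"rx":0,"ry":0,"rz":0,"gripper":-1},{"tx":0,"ty":0,"tz":0.08,"rx":0,"ry":0,"rz":0,"gripper":-1},{"tx":0,"ty":0,"tz":0.08,"rx":0,"ry":0,"rz":0,"gripper":-1},{"tx":0,"ty":0,"tz":0.05,"rx":0,"ry":0,"rz":0,"gripper":-1},{"tx":0,"ty":0,"tz":0,"rx":0,"ry":0,"rz":0,"gripper":-1},{"tx":0,"ty":0,"tz":0,"rx":0,"ry":0,"rz":0,"gripper":-1}])

```text
time_s: 2.5
ee_pos: [544.1, 344.0, 61.8]
ee_rot: [179.9, 0.1, -169.4]
force: [-0.1, -0.2, 0.4]
gripper_width: 91.2
gripper_force: 0.0
```

```bash
python3 - <<'E'
from h import *
go([544.8,341.9,44.5],190.56)
g=grab('wrist'); save(g,'w3.png')
go([544.8,341.9,44.5],190.56)
E
```

```text
t 2.5 ee [544.1 344.   61.8] [ 1.7994e+02  1.1000e-01 -1.6938e+02] rz 0.002 deg 0.06 txyz [-0.0005 -0.0044  0.0347] mm [-0.3 -2.2 17.3] q [ 31.  31.  92.   0.  57. -69.] F [-0.1 -0.2  0.4] w 91.2
t 2.55 ee [544.5 344.   62.2] [ 1.7993e+02  1.6000e-01 -1.6939e+02] rz 0.002 deg 0.05 txyz [ 0.0002 -0.0043  0.0354] mm [ 0.1 -2.1 17.7] q [ 31.  31.  92.   0.  57. -69.] F [-0.7  0.4  0.6] w 91.1
```

View pics/w3.png

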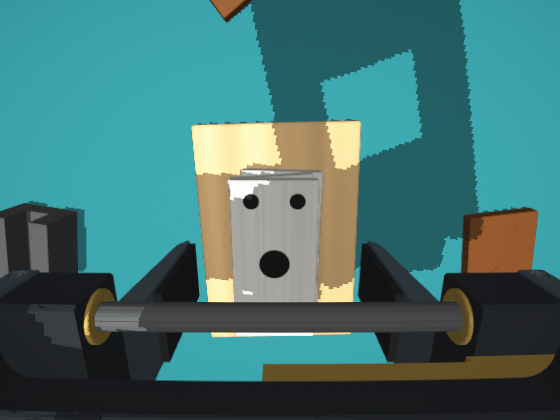

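The hole at (274,264) is about 2 mm left of the finger midline at column 280, which agrees with the pose reading. I'll shift, go down and grip.

send_rows(motion=[{"tx":0,"ty":-0.004,"tz":0.01,"rx":0,"ry":0,"rz":0,"gripper":-1},{"tx":0,"ty":0,"tz":0.012,"rx":0,"ry":0,"rz":0,"gripper":-1},{"tx":0,"ty":0,"tz":0.012,"rx":0,"ry":0,"rz":0,"gripper":-1},{"tx":0,"ty":0,"tz":0,"rx":0,"ry":0,"rz":0,"gripper":-1},{"tx":0,"ty":0,"tz":0,"rx":0,"ry":0,"rz":0,"gripper":-1}])

```text
time_s: 3.18
ee_pos: [544.5, 341.0, 43.4]
ee_rot: [180.0, 0.0, -169.4]
force: [-0.1, 0.2, 0.5]
gripper_width: 91.3
gripper_force: 0.0
```

send_rows(motion=[{"tx":0,"ty":0,"tz":0,"rx":0,"ry":0,"rz":0,"gripper":1},{"tx":0,"ty":0,"tz":0,"rx":0,"ry":0,"rz":0,"gripper":1},{"tx":0,"ty":0,"tz":0,"rx":0,"ry":0,"rz":0,"gripper":1},{"tx":0,"ty":0,"tz":0,"rx":0,"ry":0,"rz":0,"gripper":1},{"tx":0,"ty":0,"tz":0,"rx":0,"ry":0,"rz":0,"gripper":1},{"tx":0,"ty":0,"tz":0,"rx":0,"ry":0,"rz":0,"gripper":1},{"tx":0,"ty":0,"tz":0,"rx":0,"ry":0,"rz":0,"gripper":1},{"tx":0,"ty":0,"tz":0,"rx":0,"ry":0,"rz":0,"gripper":1}], grip_force=25)

```text
time_s: 4.18
ee_pos: [544.4, 341.1, 43.5]
ee_rot: [180.0, 0.0, -169.4]
force: [0.5, -0.6, 0.3]
gripper_width: 49.7
gripper_force: 25.0
```

send_rows(motion=[{"tx":0,"ty":0,"tz":-0.01,"rx":0,"ry":0,"rz":0,"gripper":1},{"tx":0,"ty":0,"tz":-0.02,"rx":0,"ry":0,"rz":0,"gripper":1},{"tx":0,"ty":0,"tz":-0.05,"rx":0,"ry":0,"rz":0,"gripper":1},{"tx":0,"ty":0,"tz":-0.06,"rx":0,"ry":0,"rz":0,"gripper":1},{"tx":0,"ty":0,"tz":-0.04,"rx":0,"ry":0,"rz":0,"gripper":1},{"tx":0,"ty":0,"tz":0,"rx":0,"ry":0,"rz":0,"gripper":1}])

```text
time_s: 4.92
ee_pos: [545.5, 341.6, 135.9]
ee_rot: [179.9, 0.3, -169.4]
force: [-0.5, -1.2, -1.8]
gripper_width: 49.8
gripper_force: 25.0
```

```bash
python3 - <<'E'
from h import *
go([528.2,7,134],171.75)
g=grab('side'); save(g,'s1.png',(200,120,340,220),5)
E
```

```text
t 4.92 ee [545.5 341.6 135.9] [ 179.9     0.26 -169.44] rz 0.627 deg 18.81 txyz [-0.0618 -0.6673  0.0037] mm [ -30.9 -333.6    1.9] q [ 31.  27.  87.   0.  65. -70.] F [-0.5 -1.2 -1.8] w 49.8
```

View pics/s1.png

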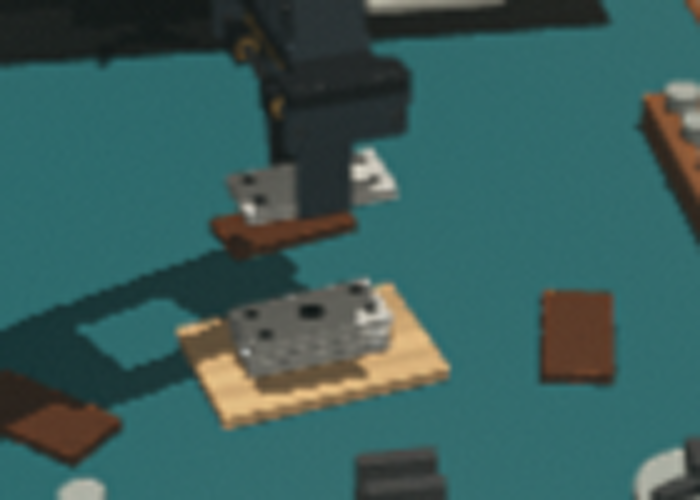

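The side view shows a single plate in the gripper at crop (310,185), with the other three still stacked at (310,330). Next stop is the tray.

send_rows(motion=[{"tx":0,"ty":0,"tz":0,"rx":0,"ry":0,"rz":0.209,"gripper":1},{"tx":0,"ty":0,"tz":0,"rx":0,"ry":0,"rz":0.209,"gripper":1},{"tx":0,"ty":0,"tz":0,"rx":0,"ry":0,"rz":0.209,"gripper":1},{"tx":-0.006,"ty":-0.06,"tz":0,"rx":0,"ry":0,"rz":0,"gripper":1},{"tx":-0.01,"ty":-0.1,"tz":0,"rx":0,"ry":0,"rz":0,"gripper":1},{"tx":-0.01,"ty":-0.11,"tz":0,"rx":0,"ry":0,"rz":0,"gripper":1},{"tx":-0.01,"ty":-0.11,"tz":0,"rx":0,"ry":0,"rz":0,"gripper":1},{"tx":-0.01,"ty":-0.11,"tz":0,"rx":0,"ry":0,"rz":0,"gripper":1},{"tx":-0.01,"ty":-0.11,"tz":0,"rx":0,"ry":0,"rz":0,"gripper":1},{"tx":-0.006,"ty":-0.067,"tz":0,"rx":0,"ry":0,"rz":0,"gripper":1},{"tx":0,"ty":0,"tz":0,"rx":0,"ry":0,"rz":0,"gripper":1},{"tx":0,"ty":0,"tz":0,"rx":0,"ry":0,"rz":0,"gripper":1}])

```text
time_s: 6.48
ee_pos: [526.8, 6.9, 132.7]
ee_rot: [180.0, -0.1, 171.7]
force: [0.1, 0.7, -1.3]
gripper_width: 49.7
gripper_force: 25.0
```

```bash
python3 - <<'E'
from h import *
go([528.2,7,12],171.75)
E
```

```text
t 6.47 ee [526.8   6.9 132.7] [ 1.7998e+02 -9.0000e-02  1.7174e+02] rz -0.0 deg -0.01 txyz [-0.0027  0.0006  0.2415] mm [ -1.4   0.3 120.7] q [ -1.  18. 103.   0.  59. -82.] F [ 0.1  0.7 -1.3] w 49.7
```

send_rows(motion=[{"tx":0,"ty":0,"tz":0.05,"rx":0,"ry":0,"rz":0,"gripper":1},{"tx":0,"ty":0,"tz":0.07,"rx":0,"ry":0,"rz":0,"gripper":1},{"tx":0,"ty":0,"tz":0.07,"rx":0,"ry":0,"rz":0,"gripper":1},{"tx":0,"ty":0,"tz":0.04,"rx":0,"ry":0,"rz":0,"gripper":1},{"tx":0,"ty":0,"tz":0.01,"rx":0,"ry":0,"rz":0,"gripper":1},{"tx":0,"ty":0,"tz":0,"rx":0,"ry":0,"rz":0,"gripper":1},{"tx":0,"ty":0,"tz":0,"rx":0,"ry":0,"rz":0,"gripper":1}])

```text
time_s: 7.35
ee_pos: [528.1, 6.8, 14.4]
ee_rot: [180.0, 0.1, 171.8]
force: [0.6, -0.3, -1.2]
gripper_width: 49.6
gripper_force: 25.0
```

send_rows(motion=[{"tx":0,"ty":0,"tz":0.004,"rx":0,"ry":0,"rz":0,"gripper":1},{"tx":0,"ty":0,"tz":0.004,"rx":0,"ry":0,"rz":0,"gripper":1},{"tx":0,"ty":0,"tz":0,"rx":0,"ry":0,"rz":0,"gripper":1}])

```text
time_s: 7.72
ee_pos: [527.2, 6.5, 9.4]
ee_rot: [180.0, -0.0, 171.7]
force: [0.3, 1.3, -1.1]
gripper_width: 49.5
gripper_force: 25.0
```

send_rows(motion=[{"tx":0,"ty":0,"tz":0.002,"rx":0,"ry":0,"rz":0,"gripper":1},{"tx":0,"ty":0,"tz":0.002,"rx":0,"ry":0,"rz":0,"gripper":1},{"tx":0,"ty":0,"tz":0,"rx":0,"ry":0,"rz":0,"gripper":1},{"tx":0,"ty":0,"tz":0,"rx":0,"ry":0,"rz":0,"gripper":1}])

```text
time_s: 8.22
ee_pos: [527.3, 6.5, 7.4]
ee_rot: [180.0, 0.0, 171.8]
force: [-0.0, 0.4, -1.7]
gripper_width: 49.4
gripper_force: 25.0
```

send_rows(motion=[{"tx":0,"ty":0,"tz":0.002,"rx":0,"ry":0,"rz":0,"gripper":1},{"tx":0,"ty":0,"tz":0.002,"rx":0,"ry":0,"rz":0,"gripper":1},{"tx":0,"ty":0,"tz":0,"rx":0,"ry":0,"rz":0,"gripper":1},{"tx":0,"ty":0,"tz":0,"rx":0,"ry":0,"rz":0,"gripper":1}])

```text
time_s: 8.72
ee_pos: [527.2, 6.5, 5.4]
ee_rot: [180.0, 0.0, 171.8]
force: [0.2, 0.6, -0.6]
gripper_width: 49.7
gripper_force: 25.0
```

send_rows(motion=[{"tx":0,"ty":0,"tz":0.001,"rx":0,"ry":0,"rz":0,"gripper":1},{"tx":0,"ty":0,"tz":0,"rx":0,"ry":0,"rz":0,"gripper":1},{"tx":0,"ty":0,"tz":0,"rx":0,"ry":0,"rz":0,"gripper":1}])

```text
time_s: 9.1
ee_pos: [527.3, 6.5, 4.9]
ee_rot: [180.0, 0.0, 171.8]
force: [-0.8, -0.2, -0.3]
gripper_width: 49.7
gripper_force: 25.0
```

send_rows(motion=[{"tx":0,"ty":0,"tz":0.001,"rx":0,"ry":0,"rz":0,"gripper":1},{"tx":0,"ty":0,"tz":0.001,"rx":0,"ry":0,"rz":0,"gripper":1},{"tx":0,"ty":0,"tz":0,"rx":0,"ry":0,"rz":0,"gripper":1},{"tx":0,"ty":0,"tz":0,"rx":0,"ry":0,"rz":0,"gripper":1}])

```text
time_s: 9.6
ee_pos: [527.3, 6.5, 4.5]
ee_rot: [180.0, 0.0, 171.8]
force: [-1.5, 0.7, 5.6]
gripper_width: 49.5
gripper_force: 25.0
```

send_rows(motion=[{"tx":0,"ty":0,"tz":0,"rx":0,"ry":0,"rz":0,"gripper":-0.6},{"tx":0,"ty":0,"tz":0,"rx":0,"ry":0,"rz":0,"gripper":-0.6},{"tx":0,"ty":0,"tz":0,"rx":0,"ry":0,"rz":0,"gripper":-0.6},{"tx":0,"ty":0,"tz":0,"rx":0,"ry":0,"rz":0,"gripper":-0.6},{"tx":0,"ty":0,"tz":-0.02,"rx":0,"ry":0,"rz":0,"gripper":-0.6},{"tx":0,"ty":0,"tz":-0.06,"rx":0,"ry":0,"rz":0,"gripper":-1},{"tx":0,"ty":0,"tz":-0.1,"rx":0,"ry":0,"rz":0,"gripper":-1},{"tx":0,"ty":0,"tz":-0.1,"rx":0,"ry":0,"rz":0,"gripper":-1},{"tx":0,"ty":0,"tz":-0.1,"rx":0,"ry":0,"rz":0,"gripper":-1},{"tx":0,"ty":0,"tz":-0.1,"rx":0,"ry":0,"rz":0,"gripper":-1},{"tx":0,"ty":0,"tz":-0.02,"rx":0,"ry":0,"rz":0,"gripper":-1}])

```text
time_s: 10.98
ee_pos: [528.8, 6.5, 258.5]
ee_rot: [179.9, 0.5, 171.8]
force: [0.4, 0.2, -0.4]
gripper_width: 90.9
gripper_force: 0.0
```

send_rows(motion=[{"tx":0,"ty":0,"tz":0,"rx":0,"ry":0,"rz":0.2843,"gripper":-1},{"tx":0,"ty":0,"tz":0,"rx":0,"ry":0,"rz":0.2843,"gripper":-1},{"tx":0,"ty":0,"tz":0,"rx":0,"ry":0,"rz":0.2843,"gripper":-1},{"tx":0,"ty":0,"tz":0,"rx":0,"ry":0,"rz":0.2843,"gripper":-1},{"tx":0,"ty":0,"tz":0,"rx":0,"ry":0,"rz":0.2843,"gripper":-1},{"tx":0,"ty":0,"tz":0,"rx":0,"ry":0,"rz":0.2843,"gripper":-1},{"tx":0,"ty":0,"tz":0,"rx":0,"ry":0,"rz":0.2843,"gripper":-1},{"tx":0,"ty":0,"tz":0,"rx":0,"ry":0,"rz":0.2843,"gripper":-1},{"tx":0,"ty":0,"tz":0,"rx":0,"ry":0,"rz":0.2843,"gripper":-1},{"tx":0,"ty":0,"tz":0,"rx":0,"ry":0,"rz":0,"gripper":-1}])

```text
time_s: 12.22
ee_pos: [526.7, 6.5, 253.3]
ee_rot: [-179.9, -0.0, 95.1]
force: [0.9, -0.0, -0.0]
gripper_width: 91.0
gripper_force: 0.0
```

```bash
python3 - <<'E'
from h import *
go([461.5,-310,300],95)
E
```

```text
t 12.22 ee [526.7   6.5 253.3] [-1.7991e+02 -1.0000e-02  9.5090e+01] rz 0.003 deg 0.09 txyz [-0.6193 -0.185  -0.0935] mm [-309.6  -92.5  -46.7] q [-1. 13. 92.  0. 76. -6.] F [ 0.9 -0.  -0. ] w 91.0
```

send_rows(motion=[{"tx":-0.05,"ty":-0.0225,"tz":-0.0117,"rx":0,"ry":0,"rz":0,"gripper":-1},{"tx":-0.085,"ty":-0.0225,"tz":-0.0117,"rx":0,"ry":0,"rz":0,"gripper":-1},{"tx":-0.1,"ty":-0.0225,"tz":-0.0117,"rx":0,"ry":0,"rz":0,"gripper":-1},{"tx":-0.1,"ty":-0.0225,"tz":-0.0117,"rx":0,"ry":0,"rz":0,"gripper":-1},{"tx":-0.1,"ty":-0.0225,"tz":-0.0117,"rx":0,"ry":0,"rz":0,"gripper":-1},{"tx":-0.1,"ty":-0.0225,"tz":-0.0117,"rx":0,"ry":0,"rz":0,"gripper":-1},{"tx":-0.09,"ty":-0.0225,"tz":-0.0117,"rx":0,"ry":0,"rz":0,"gripper":-1},{"tx":-0.05,"ty":-0.0225,"tz":-0.0117,"rx":0,"ry":0,"rz":0,"gripper":-1},{"tx":0,"ty":0,"tz":0,"rx":0,"ry":0,"rz":0,"gripper":-1},{"tx":0,"ty":0,"tz":0,"rx":0,"ry":0,"rz":0,"gripper":-1}])

```text
time_s: 13.48
ee_pos: [466.9, -336.8, 300.2]
ee_rot: [-180.0, -0.1, 95.1]
force: [0.5, 0.1, 0.0]
gripper_width: 90.9
gripper_force: 0.0
```

```bash
python3 - <<'E'
from h import *
import pickle
g=grab('wrist'); save(g,'w4.png'); pickle.dump(g,open('w4.pkl','wb'))
go([461.5,-338,210],95)
print(proj(g,[461.5,-338,204]))
t=grab('top'); save(t,'t2.png'); pickle.dump(t,open('t2.pkl','wb'))
b=np.full((420,110,3),0,np.uint8)
a=cv2.cvtColor(t['frame'],cv2.COLOR_RGB2BGR)[180:275,165:330]; cv2.imwrite('pics/mix.png',np.hstack([cv2.cvtColor(g['frame'],cv2.COLOR_RGB2BGR)[:,160:400],cv2.resize(a,(560,322))[:, :].copy() if False else cv2.copyMakeBorder(cv2.resize(a,(495,285)),0,135,0,0,cv2.BORDER_CONSTANT)]))
E
```

```text
t 13.53 ee [ 467.  -336.5  300.3] [-1.7998e+02 -7.0000e-02  9.5100e+01] rz 0.003 deg 0.1 txyz [-0.0021 -0.0113  0.1807] mm [-1.  -5.6 90.3] q [-37.  16.  80.   0.  83. -42.] F [-0.3 -0.3 -0.1] w 90.9
[272.07731972 222.12880965]
```

View pics/mix.png

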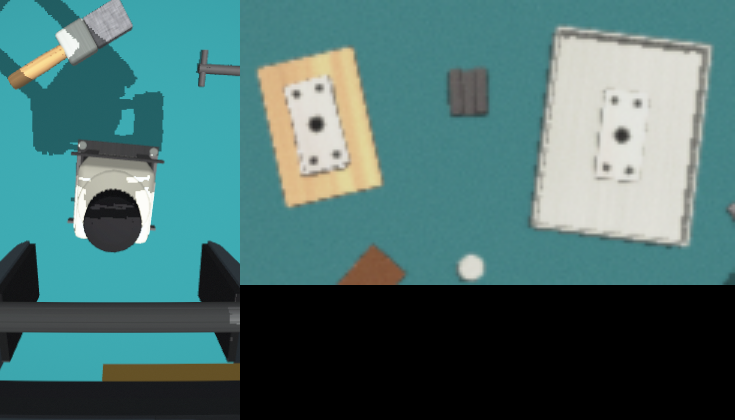

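The mix shows the plate flat in the tray at (622,135), three plates still on the board at (316,125), and the cap's top disc at about wrist pixel (272,222), where I predicted it. I'll refine the cap centre from the mask.

```bash
python3 - <<'E'
from h import *
import pickle
g=pickle.load(open('w4.pkl','rb'))
m=(g['frame'].astype(int).max(2)<55).astype(np.uint8); m[:185]=0; m[258:]=0; m[:,:235]=0; m[:,310:]=0
ys,xs=np.nonzero(m); pts=[]
for v in range(212,252,2):
    x=xs[ys==v]
    if len(x): pts+= [(x.min()-.5,v),(x.max()+.5,v)]
P=np.array([onplane(g,*p,204)[:2] for p in pts])
A=np.c_[2*P,np.ones(len(P))]; c=np.linalg.lstsq(A,(P**2).sum(1),rcond=None)[0]
print('cap',c[:2],'r',np.sqrt(c[2]+c[:2]@c[:2]))
go([c[0],c[1],184],95.1)
E
```

```text
cap [ 461.49005873 -339.76873858] r 23.873360383238527
t 13.57 ee [ 467.1 -336.4  300.4] [-1.7998e+02 -5.0000e-02  9.5110e+01] rz 0.0 deg 0.01 txyz [-0.0057 -0.0118  0.2329] mm [ -2.9  -5.9 116.4] q [-37.  16.  80.   0.  83. -42.] F [ 0.4 -0.4  0. ] w 91.0
```

send_rows(motion=[{"tx":-0.005,"ty":-0.0115,"tz":0.04,"rx":0,"ry":0,"rz":0,"gripper":-1},{"tx":0,"ty":0,"tz":0.07,"rx":0,"ry":0,"rz":0,"gripper":-1},{"tx":0,"ty":0,"tz":0.05,"rx":0,"ry":0,"rz":0,"gripper":-1},{"tx":0,"ty":0,"tz":0,"rx":0,"ry":0,"rz":0,"gripper":-1},{"tx":0,"ty":0,"tz":0,"rx":0,"ry":0,"rz":0,"gripper":-1},{"tx":0,"ty":0,"tz":0,"rx":0,"ry":0,"rz":0,"gripper":-1}])

```text
time_s: 14.32
ee_pos: [462.2, -340.8, 222.2]
ee_rot: [179.9, 0.1, 95.0]
force: [0.4, -0.2, 0.3]
gripper_width: 91.2
gripper_force: 0.0
```

```bash
python3 - <<'E'
from h import *
go([461.5,-339,177],95.1)
g=grab('wrist'); save(g,'w5.png',(140,100,420,400),2)
E
```

```text
t 14.32 ee [ 462.2 -340.8  222.2] [1.7988e+02 1.0000e-01 9.5020e+01] rz -0.003 deg -0.08 txyz [ 0.0037 -0.001   0.0904] mm [ 1.8 -0.5 45.2] q [-38.  18.  89.   0.  73. -43.] F [ 0.4 -0.2  0.3] w 91.2
```

View pics/w5.png

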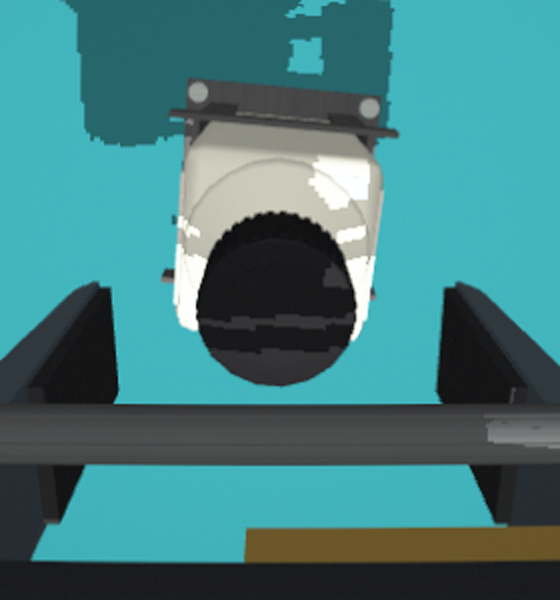

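The cap centre at crop (277,312) lies on the finger midline at about 278. I'll go down and grip.

send_rows(motion=[{"tx":0.003,"ty":0,"tz":0.03,"rx":0,"ry":0,"rz":0,"gripper":-1},{"tx":0,"ty":0,"tz":0.04,"rx":0,"ry":0,"rz":0,"gripper":-1},{"tx":0,"ty":0,"tz":0.02,"rx":0,"ry":0,"rz":0,"gripper":-1},{"tx":0,"ty":0,"tz":0,"rx":0,"ry":0,"rz":0,"gripper":-1},{"tx":0,"ty":0,"tz":0,"rx":0,"ry":0,"rz":0,"gripper":-1}])

```text
time_s: 15.0
ee_pos: [461.7, -339.3, 176.2]
ee_rot: [179.9, 0.0, 95.0]
force: [0.3, 0.1, 0.0]
gripper_width: 91.6
gripper_force: 0.0
```

send_rows(motion=[{"tx":0,"ty":0,"tz":0,"rx":0,"ry":0,"rz":0,"gripper":1},{"tx":0,"ty":0,"tz":0,"rx":0,"ry":0,"rz":0,"gripper":1},{"tx":0,"ty":0,"tz":0,"rx":0,"ry":0,"rz":0,"gripper":1},{"tx":0,"ty":0,"tz":0,"rx":0,"ry":0,"rz":0,"gripper":1},{"tx":0,"ty":0,"tz":0,"rx":0,"ry":0,"rz":0,"gripper":1},{"tx":0,"ty":0,"tz":0,"rx":0,"ry":0,"rz":0,"gripper":1},{"tx":0,"ty":0,"tz":0,"rx":0,"ry":0,"rz":0,"gripper":1},{"tx":0,"ty":0,"tz":0,"rx":0,"ry":0,"rz":0,"gripper":1}], grip_force=40)

```text
time_s: 16.0
ee_pos: [461.6, -339.0, 175.8]
ee_rot: [180.0, 0.0, 95.0]
force: [1.9, 0.2, -1.2]
gripper_width: 49.1
gripper_force: 40.0
```

send_rows(motion=[{"tx":0,"ty":0,"tz":0.004,"rx":0,"ry":0,"rz":0,"gripper":1},{"tx":0,"ty":0,"tz":0.004,"rx":0,"ry":0,"rz":0,"gripper":1},{"tx":0,"ty":0,"tz":0.004,"rx":0,"ry":0,"rz":0,"gripper":1},{"tx":0,"ty":0,"tz":0,"rx":0,"ry":0,"rz":0,"gripper":1},{"tx":0,"ty":0,"tz":0,"rx":0,"ry":0,"rz":0,"gripper":1}])

```text
time_s: 16.62
ee_pos: [461.6, -339.1, 170.7]
ee_rot: [179.9, 0.0, 95.0]
force: [0.2, 1.8, 6.7]
gripper_width: 49.2
gripper_force: 40.0
```

send_rows(motion=[{"tx":0,"ty":0,"tz":0.003,"rx":0,"ry":0,"rz":0,"gripper":1},{"tx":0,"ty":0,"tz":0,"rx":0,"ry":0,"rz":0,"gripper":1},{"tx":0,"ty":0,"tz":0,"rx":0,"ry":0,"rz":0,"gripper":1}])

```text
time_s: 17.0
ee_pos: [461.6, -339.1, 169.4]
ee_rot: [179.9, 0.0, 95.0]
force: [-0.1, 1.5, 8.0]
gripper_width: 49.3
gripper_force: 40.0
```

send_rows(motion=[{"tx":0,"ty":0,"tz":0,"rx":0,"ry":0,"rz":-0.17,"gripper":1},{"tx":0,"ty":0,"tz":0,"rx":0,"ry":0,"rz":-0.17,"gripper":1},{"tx":0,"ty":0,"tz":0,"rx":0,"ry":0,"rz":-0.17,"gripper":1},{"tx":0,"ty":0,"tz":0,"rx":0,"ry":0,"rz":-0.17,"gripper":1},{"tx":0,"ty":0,"tz":0,"rx":0,"ry":0,"rz":0,"gripper":1}])

```text
time_s: 17.62
ee_pos: [461.4, -339.8, 169.5]
ee_rot: [180.0, 0.1, 115.4]
force: [-1.5, 0.3, 7.3]
gripper_width: 49.0
gripper_force: 40.0
```

```bash
python3 - <<'E'
from h import *
s=env.state(); print(s['torque'],s['force'],s['ee_rot'],s['ee_pos'],s['qpos'])
E
```

```text
[-0.01945275  0.04702353  0.05294935] [-1.49132235  0.25680261  7.26656379] [1.79994980e+02 1.33122507e-01 1.15435303e+02] [ 461.41246673 -339.81314583  169.45802611] [-3.74872960e+01  1.98632496e+01  9.40042098e+01 -6.14331372e-02
  6.60117367e+01 -6.28976882e+01]
```

send_rows(motion=[{"tx":0,"ty":0,"tz":0,"rx":0,"ry":0,"rz":-0.17,"gripper":1},{"tx":0,"ty":0,"tz":0,"rx":0,"ry":0,"rz":-0.17,"gripper":1},{"tx":0,"ty":0,"tz":0,"rx":0,"ry":0,"rz":-0.17,"gripper":1},{"tx":0,"ty":0,"tz":0,"rx":0,"ry":0,"rz":-0.17,"gripper":1},{"tx":0,"ty":0,"tz":0,"rx":0,"ry":0,"rz":-0.17,"gripper":1},{"tx":0,"ty":0,"tz":0,"rx":0,"ry":0,"rz":-0.17,"gripper":1},{"tx":0,"ty":0,"tz":0,"rx":0,"ry":0,"rz":-0.17,"gripper":1},{"tx":0,"ty":0,"tz":0,"rx":0,"ry":0,"rz":-0.17,"gripper":1},{"tx":0,"ty":0,"tz":0,"rx":0,"ry":0,"rz":0,"gripper":1},{"tx":0,"ty":0,"tz":0,"rx":0,"ry":0,"rz":0,"gripper":1}])

```text
time_s: 18.88
ee_pos: [461.5, -340.0, 169.5]
ee_rot: [-179.9, 0.1, 156.2]
force: [-0.1, -0.7, 7.8]
gripper_width: 49.1
gripper_force: 40.0
```

```bash
python3 - <<'E'
from h import *
s=env.state(); print(s['torque'],s['force'],s['ee_rot'],s['ee_pos'],s['qpos'])
E
```

```text
[-0.07099612  0.01344329  0.11716784] [-0.06247451 -0.72158082  7.77475557] [-1.79899204e+02  1.35683009e-01  1.56207902e+02] [ 461.54591477 -340.0354966   169.53117663] [-3.74911520e+01  1.98631310e+01  9.39931859e+01 -7.20293193e-02
  6.59880060e+01 -1.03669713e+02]
```

send_rows(motion=[{"tx":0,"ty":0,"tz":-0.008,"rx":0,"ry":0,"rz":0,"gripper":1},{"tx":0,"ty":0,"tz":-0.01,"rx":0,"ry":0,"rz":0,"gripper":1},{"tx":0,"ty":0,"tz":-0.01,"rx":0,"ry":0,"rz":0,"gripper":1},{"tx":0,"ty":0,"tz":0,"rx":0,"ry":0,"rz":0,"gripper":1}])

```text
time_s: 19.38
ee_pos: [460.8, -339.0, 181.9]
ee_rot: [-180.0, -0.1, 156.2]
force: [-0.1, -1.4, 0.9]
gripper_width: 49.3
gripper_force: 40.0
```

Free: almost no force is left. I'll finish the lift.

send_rows(motion=[{"tx":0,"ty":0,"tz":-0.02,"rx":0,"ry":0,"rz":0,"gripper":1},{"tx":0,"ty":0,"tz":-0.03,"rx":0,"ry":0,"rz":0,"gripper":1},{"tx":0,"ty":0,"tz":-0.04,"rx":0,"ry":0,"rz":0,"gripper":1},{"tx":0,"ty":0,"tz":-0.04,"rx":0,"ry":0,"rz":0,"gripper":1},{"tx":0,"ty":0,"tz":-0.03,"rx":0,"ry":0,"rz":0,"gripper":1},{"tx":0,"ty":0,"tz":-0.015,"rx":0,"ry":0,"rz":0,"gripper":1},{"tx":0,"ty":0,"tz":0,"rx":0,"ry":0,"rz":0,"gripper":1},{"tx":0,"ty":0,"tz":0,"rx":0,"ry":0,"rz":0,"gripper":1},{"tx":0,"ty":0,"tz":0,"rx":0,"ry":0,"rz":0,"gripper":1}])

```text
time_s: 20.5
ee_pos: [461.1, -338.8, 269.0]
ee_rot: [180.0, -0.1, 156.2]
force: [-0.4, 0.2, -0.6]
gripper_width: 49.2
gripper_force: 40.0
```

```bash
python3 - <<'E'
from h import *
go([461.5,-339.3,270],156.2)
g=grab('side'); save(g,'s2.png',(180,220,330,420),3)
E
```

```text
t 20.5 ee [ 461.1 -338.8  269. ] [ 1.7997e+02 -9.0000e-02  1.5619e+02] rz -0.0 deg -0.01 txyz [-0.0012 -0.0005 -0.0021] mm [-0.6 -0.3 -1. ] q [ -37.   16.   84.    0.   79. -104.] F [-0.4  0.2 -0.6] w 49.2
```

View pics/s2.png

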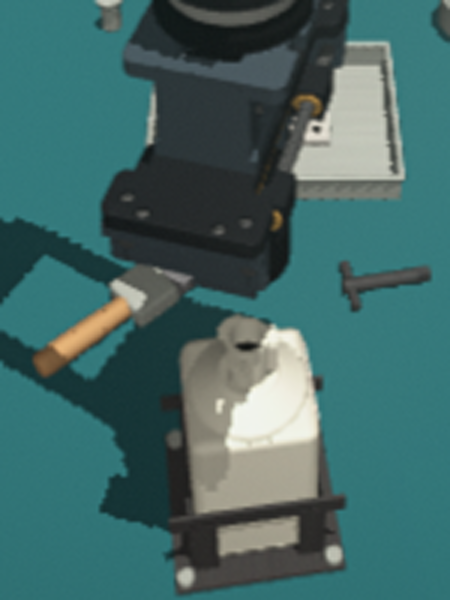

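The side view shows the neck open at crop (245,335), with the gripper straight above it at 49.2 mm opening and 40 N grip, so the cap is held. Handing in.

```bash
python3 -c "
from workcell import env
print(env.job_done())"
```

```text
the job is handed in; nothing more can be done
None
```

The job is handed in at about 20.5 s: the top plate lies flat in the wash tray with the other three still stacked, and the gripper holds the cap level about 7.5 cm above the open bottle neck. The cap itself was hidden in the last picture, so its hold is read from the 49.2 mm opening and 40 N grip.

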